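Close and latch the optics transport case

TASK

Pack up the grey optics case: swing its open lid fully shut, lay the latch's wire loop over the hook on the lid's front, then press the red-tipped lever down until it snaps over centre and clamps the lid. Leave the other things on the bench where they are.

Things in the scene. Friction and masses are not known exactly. Their poses are not given: they have to be found in the camera images.
- case: Grey transport case fixed to the bench (it does not slide), 160 mm deep (x) by 240 mm wide (y), body 96 mm high, 120 mm with the lid shut; walls 6 mm. Origin: centre of its underside. z up; its front wall, which carries the draw latch at the middle of its width, is the face at x = -80 mm and faces the case's -x; the lid is hinged along the top of the back wall (x = +80 mm). All latch parts move in the plane y = 0 of the case.
- lid (a joint): Lid angle in rad: 0 = fully shut, about 1.6 = upright, limit 1.8. Stiff friction hinge: the lid stays where it is left, and takes 3 to 6 N at its front edge to swing shut.
- lid_hinge (a point): Middle of the lid's hinge line, at the top of the case's back wall (case x = +80 mm, z = 96.5 mm).
- lid_edge (a point): Middle of the lid's front top edge: 160 mm from the hinge line along the lid and on its outer (upper) face, which lies 24 mm above the hinge line when shut. The lid is a 24 mm deep shell, smooth on its outer face.
- keeper (a point): Seat of the steel hook (keeper) on the middle of the lid's front face: where the centre of the wire loop's cross bar lies when it is hooked and pulled tight; with the lid shut it is 7.5 mm out from the front wall and 108 mm above the bench. The hook is 18 mm wide, J-shaped and opens upward: its floor is 2.5 mm below this point, its upturned lip stands 10.5 to 14.5 mm out from the lid's face and reaches 4.5 mm above this point (rounded top).
- lever (a joint): Lever angle in rad: 0 = shut, limit 2.2; it stays where it is left. At value q it points (q + 12 degrees) from straight down, outwards (case -x) and then up. The loop's bar swings clear over the hook's lip while this is above about 1.75. Pressing it shut with the loop hooked takes about 3 to 5 N near its tip; dead centre is at about 0.44, and from about 0.35 down it snaps to 0 by itself.
- lever_pivot (a point): Lever's pivot: 14 mm out from the front wall, 80 mm above the bench, axis along the case's y.
- lever_tip (a point): Free end of the lever, 46 mm from its pivot; the last 24 mm are a red plastic pad 26 mm wide and 5 mm thick, the rest is steel 20 mm wide.
- bail (a joint): Angle in rad of the steel wire loop (bail) relative to the lever; 0 when hooked and shut. The loop pivots on the lever 18 mm from the lever's pivot. At its limit of -2.38 it leans out over the lever, 35 degrees from it. It swings freely: gravity drops it either outwards onto that limit, or, once pushed past upright, inwards against the lid's front.
- bail_bar (a point): Middle of the loop's cross bar, its free end: a 5 mm bar 33 mm long (along the case's y), about 43 mm from the loop's pivot; the loop's two 5 mm legs run 16.5 mm either side of the middle. The loop stretches a few mm on a spring when the latch is pulled tight.
- marker_red: Red-capped marker, 130 mm long, lying beside the case; bystander. Origin under its middle, x towards the cap.
- marker_blue: Blue-capped marker, 130 mm long, lying on the bench; bystander.
- slotted_mass: Brass mass, 48 mm across and 44 mm high, standing beside the case; bystander. Origin under its centre.
- lens_mount: Round 50 mm lens in a dark rim on a grey 50 mm square foot, 64 mm high, standing in front of the case to one side of the latch; bystander. Origin under its centre.
- multimeter: Orange multimeter 85 x 165 x 40 mm lying on the bench; bystander.

How it is judged:
By the outcome, as a careful person would: the job done as asked, in the order asked, and still so for the second after the job is handed in, with the robot touching nothing.
It also fails if it takes over 45 s, if anything falls off the work surface, if the arm or the gripper's body presses on something with over 40 N, if the wrist force passes 120 N, or if a joint passes its speed limit or range.

ROBOT

A 7-joint arm with a two-finger parallel gripper is mounted at the origin on the work surface. World frame = base frame: x ahead of the robot, y to its left, z up, the work surface at z = 0. Lengths are in m, angles in degrees, forces in N, time in s.
With the tool pointing down it reaches from about 0.425 to 0.875 m from the base axis. Payload 4.7 kg.
Tool frame: the origin (TCP) lies at the very end of the fingers, on their centre line; the grasp point (between the pads) lies 19 mm behind it (env.grasp_offset is the distance from the TCP to the grasp point, in m); z points along the fingers, y is the line along which they close (so a half turn about z gives the same grasp; the last joint's range is limited). The gripper opens to 87 mm and grips with 3 to 60 N. Pads are 19 mm wide; open, the fingers measure 117 mm over their backs; the gripper's body (75 mm by 190 mm) begins 51 mm behind the grasp point.
Start: joints at [69.735, 18.392, -4.016, 83.108, 1.295, 78.541, -3.26], TCP at [0.234, -0.607, 0.223] pointing down, gripper open.
Joint ranges: [-163.93, 163.93], [-17.29, 119.83], [-79.2, 71.16], [3.27, 140.29], [-89.18, 269.18], [5.43, 117.66], [-154.24, 154.24]. Speed limits (degrees/s): [147.25, 147.25, 180, 180, 180, 180, 180].

INTERFACE

Orientations are given as [roll, pitch, yaw] about the fixed x, y, z axes, in that order (R = Rz(yaw) Ry(pitch) Rx(roll)).
In Python, from cell import env gives the robot as it stands. The module is installed in compiled form; this text tells all that it offers.
- The arm moves only by the tool drive_tool, never from a script. Its argument "moves" is one flat list of numbers, 5 for each row, row after row: the shift along the tool's x, y, z in units of 40 mm (1.0 is 40 mm), then the turn about the tool's z in units of 10 degrees (1.0 is 10 degrees), then the finger opening in mm, from 0 to 87. A call has 1 to 5 rows; each row is the pose to reach, as a shift and turn from the pose commanded when the call began, along the tool's axes at that moment; what a row does not reach only later rows make up. A row lasts 1/8 s, in which the tool goes at most 62.5 mm and 10.7 degrees, less where a joint would pass 70% of its speed; a pose out of reach is approached as far as the arm can. A call with a gripper value outside its range is refused whole. The fingers move at their own pace and stop on an object; "squeeze" is the grip in N (left out, the last holds). Time passes only in rows, so rows that repeat a pose let the fingers close. It gives the time, the measured TCP pose, the force, the opening and the grip force at its end, in the units of the state.
- env.get_obs(): the state, without advancing time (a new reading comes with each control period).
- env.read_camera(name): name is "scene" or "top"; returns (picture, depth): 384x512x3 uint8, red, green, blue; 384x512 float32, m along the optical axis (not along the pixel's ray), 0 where there is no reading.
- env.camera_model(name): a dict with "K" (3x3 intrinsics, pixels), "k1" (the pictures are not rectified: a ray, as slopes to the right and down, at radius r is drawn at 1 + k1 r^2 times it, then the intrinsics apply), "rvec" (rotation vector, rad) and "tvec" (3), from world to camera coordinates, as OpenCV has them. Camera axes: x right, y down, z forward; pixel columns grow to the right and rows downward; lengths in m; the calibration is good to about 2 mm. A picture is of the moment at which its call begins. camera_model takes no time and is no camera call.
- env.sign_off(): hands the job in; it is judged then, once.
The state is a dict: "time_s": time; "qpos": joint angles; "joint_velocities": joint speeds; "effort": joint torques, N m; "tool_pos": TCP position; "tool_rot": TCP orientation; "force": force on the tool from outside, world axes, zero at the start; "wrist_torque": the same for the moment, N m; "grip_width": finger opening in m; "grasp_force": force on a finger pad.
Only numpy, scipy, OpenCV 4.12 (cv2) and the standard library are available. Lean on these libraries where they do the work, as an engineer would, in place of code of your own. Each camera call takes 0.05 s, during which the arm holds its last target. There are 200 camera calls.

## Working session

There is one attempt and no reset: what is moved stays moved. The work goes in short steps, Python scripts to look and compute and a tool call to move; the robot and the scene stay as the last step left them, time stands still between calls to the robot, and variables do not carry over. Pictures are saved under pics/ and viewed, at most 10 in all, crops included, and the job is handed in when it is done.

Besides the shell and the picture viewer there is one more tool, called after "Request:" by a JSON object that holds its "name" and its "arguments", one argument or row to a line. drive_tool: Moves the arm, as the interface text tells. Its arguments: {"type":"object","properties":{"moves":{"type":"array","items":{"type":"number"}},"squeeze":{"type":"number"}},"required":["moves"]}

```bash
mkdir -p pics
cat > h.py <<'E'
import numpy as np, cv2
from cell import env
def cloud(name):
    im,d=env.read_camera(name); m=env.camera_model(name)
    K=np.array(m["K"]);h,w=d.shape
    u,v=np.meshgrid(np.arange(w),np.arange(h))
    D=np.array([m["k1"],0,0,0],float)
    p=cv2.undistortPoints(np.stack([u,v],-1).reshape(-1,1,2).astype(float),K,D).reshape(h,w,2)
    R=cv2.Rodrigues(np.array(m["rvec"],float))[0];t=np.array(m["tvec"],float).ravel()
    P=np.dstack([p[...,0]*d,p[...,1]*d,d])
    W=(P-t)@R
    W[d==0]=np.nan
    return im,d,W
def proj(name,X):
    m=env.camera_model(name)
    return cv2.projectPoints(np.array(X,float).reshape(-1,1,3),np.array(m["rvec"],float),np.array(m["tvec"],float),np.array(m["K"]),np.array([m["k1"],0,0,0],float))[0].reshape(-1,2)
E
python3 - <<'E'
from h import *
for n in("scene","top"):
    im,d,W=cloud(n); cv2.imwrite(f"pics/{n}0.png",im[...,::-1]); np.savez(f"{n}0.npz",im=im,d=d,W=W)
    m=env.camera_model(n);R=cv2.Rodrigues(np.array(m["rvec"],float))[0];print(n,-R.T@np.array(m["tvec"]).ravel(),R[2],m["K"][0][0])
o=env.get_obs();print(o)
E
```

```text
scene [1.3645093  0.36362742 0.7731032 ] [-0.73223142 -0.31721352 -0.60267133] 377.55455510309866
top [0.29727679 0.00353526 1.30853456] [ 0.19443051  0.0079068  -0.98088443] 457.7877507661357
{'time_s': 0.1, 'qpos': array([69.73449342, 18.436927  , -4.01593198, 83.166933  ,  1.29742544,
       78.54056385, -3.25877863]), 'joint_velocities': array([ 0.01871366, -0.04146038, -0.00797874, -0.09081853,  0.01220002,
        0.02410775, -0.12671286]), 'effort': array([-2.41942680e-04, -4.92570198e+01, -4.05686824e-01, -3.13398814e+01,
       -6.41055428e-02,  3.94282141e-02,  3.62349715e-05]), 'tool_pos': array([ 0.23348537, -0.60609677,  0.22155556]), 'tool_rot': array([-1.79900943e+02,  7.60735952e-03,  2.10771715e+01]), 'force': array([-0.43834038,  0.36212954,  1.40644367]), 'wrist_torque': array([-0.06342366,  0.01497776,  0.02334467]), 'grasp_force': 0.0, 'grip_width': 0.08692779228631095}
```

View pics/scene0.png

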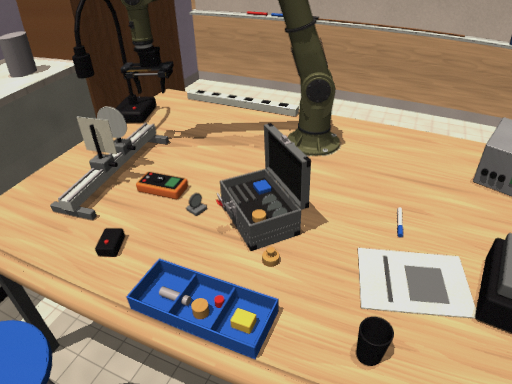

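View pics/top0.png

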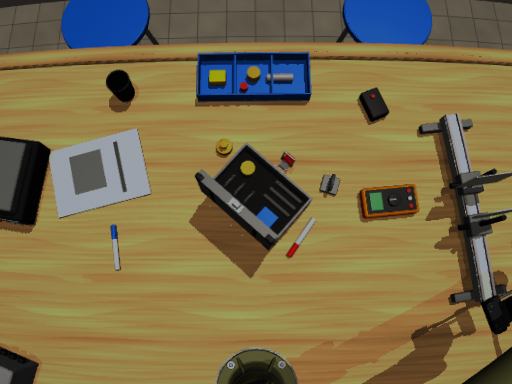

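The scene picture shows the case at about (262,205) with its lid upright. In the top picture the case is at (258,195), the red lever tip at (288,160), the lens mount at (330,185) and the red marker at (300,237). The latch faces up and right in the top picture, which is world +x, -y.

Run:
```python
from h import *
t=np.load("top0.npz");s=np.load("scene0.npz")
a=cv2.resize(t["im"][120:275,185:355],None,fx=3.4,fy=3.4,interpolation=cv2.INTER_CUBIC)
b=cv2.resize(s["im"][120:275,180:320],None,fx=3.4,fy=3.4,interpolation=cv2.INTER_CUBIC)
o=np.zeros((527,a.shape[1]+b.shape[1],3),np.uint8);o[:a.shape[0],:a.shape[1]]=a;o[:b.shape[0],a.shape[1]:]=b
cv2.imwrite("pics/crop0.png",cv2.resize(o,(800,int(527*800/o.shape[1])))[...,::-1])
for n,c,box in(("top",t,(140,280,190,320)),("scene",s,(120,250,210,315))):
    r0,r1,c0,c1=box;W=c["W"][r0:r1,c0:c1].reshape(-1,3);im=c["im"][r0:r1,c0:c1].reshape(-1,3).astype(int)
    ok=np.isfinite(W[:,0])
    g=ok&(abs(im.max(1)-im.min(1))<30)
    for lo,hi in((.085,.105),(.2,.3)):
        m=g&(W[:,2]>lo)&(W[:,2]<hi);P=W[m]
        print(n,lo,m.sum(),P.mean(0),cv2.minAreaRect(P[:,:2].astype(np.float32)),np.percentile(P[:,2],[5,50,95]))
    red=ok&(im[:,0]>120)&(im[:,1]<70)&(im[:,2]<70)&(W[:,2]>.04)
    print("red",red.sum(),W[red].mean(0),W[red].min(0),W[red].max(0))
# bystanders above the table near
W=t["W"];
for nm,(r0,r1,c0,c1) in dict(lens=(170,200,318,345),mass=(135,160,212,236),latch=(145,178,272,300)).items():
    P=W[r0:r1,c0:c1].reshape(-1,3);P=P[P[:,2]>.02];print(nm,len(P),P.min(0),P.max(0),P.mean(0))
    if nm=="latch":
        P=P[P[:,2]>.06];print(np.round(P,3)[::max(1,len(P)//25)].tolist())
```

```text
top 0.085 654 [ 0.56873104 -0.03154273  0.09423654] ((0.541933536529541, -0.01797284185886383), (0.2416994720697403, 0.2180146425962448), 47.945858001708984) [0.08624481 0.09477767 0.10016841]
top 0.2 1309 [0.46957242 0.04327806 0.25167241] ((0.47229820489883423, 0.04394935071468353), (0.24266648292541504, 0.027325425297021866), 47.98334503173828) [0.21401714 0.25636324 0.26110473]
red 15 [ 0.62520662 -0.09319389  0.104095  ] [ 0.61651025 -0.10117131  0.09934519] [ 0.63544698 -0.08549178  0.10732881]
scene 0.085 1189 [0.5141076  0.01284351 0.09458406] ((0.3662303388118744, -0.046449214220047), (0.6426810622215271, 0.2814217805862427), 14.740671157836914) [0.08603629 0.09498314 0.10372636]
scene 0.2 973 [0.48681722 0.05771383 0.23628143] ((0.47667786478996277, 0.046282216906547546), (0.2462572306394577, 0.026805231347680092), 48.48867416381836) [0.20390368 0.23559642 0.25865092]
red 16 [ 0.63494593 -0.09129129  0.10952087] [ 0.6220261  -0.09939215  0.10407226] [ 0.6428161  -0.08527854  0.11385747]
lens 75 [ 0.54997817 -0.22953939  0.02022579] [ 0.59912365 -0.20254999  0.06628261] [ 0.
[... 215 characters left out ...]
67936  0.13484737] [ 0.60825845 -0.07826589  0.09252424]
[[0.638, -0.081, 0.127], [0.637, -0.096, 0.112], [0.633, -0.088, 0.107], [0.629, -0.093, 0.111], [0.627, -0.093, 0.107], [0.624, -0.093, 0.107], [0.624, -0.091, 0.098], [0.622, -0.089, 0.095], [0.62, -0.086, 0.092], [0.617, -0.078, 0.091], [0.616, -0.067, 0.086], [0.613, -0.099, 0.096], [0.614, -0.078, 0.082], [0.608, -0.055, 0.095], [0.608, -0.088, 0.094], [0.609, -0.078, 0.079], [0.602, -0.063, 0.097], [0.6, -0.061, 0.094], [0.598, -0.061, 0.091], [0.599, -0.062, 0.075], [0.598, -0.062, 0.068], [0.595, -0.062, 0.068], [0.593, -0.059, 0.064], [0.59, -0.054, 0.064], [0.582, -0.085, 0.098], [0.58, -0.079, 0.093], [0.583, -0.073, 0.067]]
```

View pics/crop0.png

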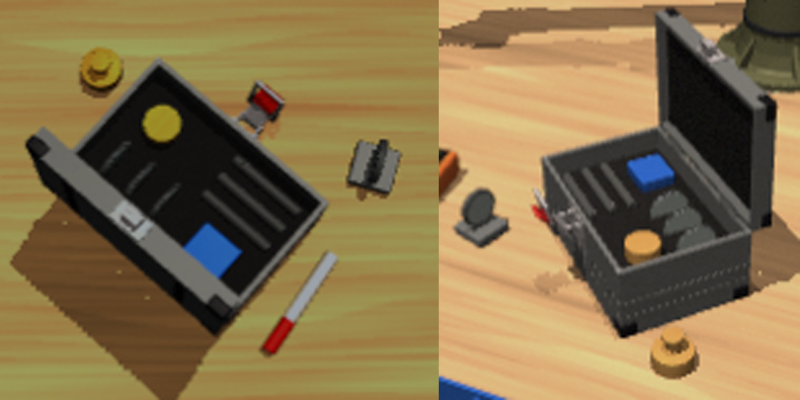

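The crop shows the lid upright, its keeper plate on the lid edge at (130,215). The lever points out and up with the loop beside it at about (262,105). Next I'll fit the case frame.

Run:
```python
from h import *
t=np.load("top0.npz");s=np.load("scene0.npz")
def pts(c,b):
    r0,r1,c0,c1=b;W=c["W"][r0:r1,c0:c1].reshape(-1,3);I=c["im"][r0:r1,c0:c1].reshape(-1,3).astype(int);k=np.isfinite(W[:,0]);return W[k],I[k]
T,TI=pts(t,(140,280,190,320));S,SI=pts(s,(120,250,210,315))
for yaw in (137,138,139):
    a=np.radians(yaw);ex=np.array([np.cos(a),np.sin(a)]);ey=np.array([-ex[1],ex[0]])
    print("yaw",yaw)
    for n,P in(("T",T),("S",S)):
        x=P[:,:2]@ex;y=P[:,:2]@ey
        m=(abs(P[:,2]-.096)<.006)&(x<-.30)&(x>-.45)
        L=P[:,2]>.22
        print(n,"rim x,y pct",np.percentile(x[m],[1,10,50]).round(4),np.percentile(y[m],[1,99]).round(4),"lid x",np.percentile(x[L],[1,5,50,95,99]).round(4),"y",np.percentile(y[L],[.5,99.5]).round(4),"z",np.percentile(P[L,2],99).round(4))
        # straightness of front rim in y-halves
        f=(abs(P[:,2]-.096)<.005)
        for lo,hi in((-.115,-.06),(-.06,0),(0,.06),(.06,.115)):
            y0=np.median(y[L]);q=f&(y-y0>lo)&(y-y0<hi)
            h,e=np.histogram(x[q],np.arange(-.50,-.25,.005));i=np.flatnonzero(h>3);print("   ",[(round(e[j],3),int(h[j])) for j in i[:6]],end="")
        print()
W=t["W"];
for nm,(r0,r1,c0,c1) in dict(lens=(170,200,318,345)).items():
    P=W[r0:r1,c0:c1].reshape(-1,3);P=P[P[:,2]>.01];a=np.radians(138);print("lens case-ax",(P[:,:2]@[np.cos(a),np.sin(a)]).min(),(P[:,:2]@[np.cos(a),np.sin(a)]).max(),(P[:,:2]@[-np.sin(a),np.cos(a)]).min(),(P[:,:2]@[-np.sin(a),np.cos(a)]).max())
```

```text
yaw 137
T rim x,y pct [-0.4481 -0.4352 -0.3825] [-0.4763 -0.2347] lid x [-0.3296 -0.3276 -0.3146 -0.3035 -0.302 ] y [-0.4744 -0.2344] z 0.2719
    [(np.float64(-0.485), 19), (np.float64(-0.48), 24)]    [(np.float64(-0.485), 29), (np.float64(-0.48), 25), (np.float64(-0.385), 9), (np.float64(-0.38), 6), (np.float64(-0.375), 7), (np.float64(-0.37), 4)]    [(np.float64(-0.485), 37), (np.float64(-0.48), 17)]    [(np.float64(-0.485), 28), (np.float64(-0.48), 21), (np.float64(-0.47), 5), (np.float64(-0.465), 4), (np.float64(-0.46), 4), (np.float64(-0.455), 5)]
S rim x,y pct [-0.4468 -0.4243 -0.3423] [-0.4813 -0.2362] lid x [-0.33   -0.3285 -0.3165 -0.3051 -0.3022] y [-0.4806 -0.2408] z 0.2699
    [(np.float64(-0.485), 14), (np.float64(-0.48), 17), (np.float64(-0.475), 5), (np.float64(-0.47), 5), (np.float64(-0.465), 4), (np.float64(-0.46), 5)]    [(np.float64(-0.485), 24), (np.float64(-0.48), 16), (np.float64(-0.37), 4), (np.float64(-0.33), 27), (np.float64(-0.325), 19)]    [(np.float64(-0.485), 25), (np.float64(-0.48), 12), (np.float64(-0.38), 4), (np.float64(-0.335), 4), (np.float64(-0.33
[... 2196 characters left out ...]
0.2294] z 0.2699
    [(np.float64(-0.5), 15), (np.float64(-0.495), 15), (np.float64(-0.49), 5), (np.float64(-0.485), 5), (np.float64(-0.475), 7), (np.float64(-0.47), 4)]    [(np.float64(-0.5), 17), (np.float64(-0.495), 21), (np.float64(-0.4), 4), (np.float64(-0.395), 6), (np.float64(-0.39), 4), (np.float64(-0.345), 24)]    [(np.float64(-0.5), 15), (np.float64(-0.495), 21), (np.float64(-0.395), 4), (np.float64(-0.345), 19), (np.float64(-0.34), 22), (np.float64(-0.335), 7)]    [(np.float64(-0.495), 22), (np.float64(-0.49), 6), (np.float64(-0.345), 9), (np.float64(-0.34), 21), (np.float64(-0.335), 7)]
lens case-ax -0.6042978827912019 -0.5433852112318017 -0.24959342028703987 -0.18941849502797692
```

Request:
{"name": "drive_tool", "arguments": {
  "moves": [0.3, -0.3, -1.4, -1, 0, 1.7, -1.3, -2.5, -2, 0, 3.1, -2.4, -2.5, -3, 0, 4.5, -3.5, -2.5, -4, 0, 5.9, -4.6, -2.5, -5, 0]
}}

```text
time_s: 0.72
tool_pos: [0.3666, -0.3848, 0.3221]
tool_rot: [180.0, 0.0, 71.4]
force: [1.3, 0.1, -0.1]
grip_width: 0.0449
grasp_force: 0.0
```

```bash
cat >> h.py <<'E'
from scipy.spatial.transform import Rotation as Ro
a=np.radians(138);C=np.array([.540,-.014,0]);Rc=Ro.from_euler('z',138,degrees=True).as_matrix()
def w(c): return C+Rc@np.array(c,float)
def units(cs,yaw=138):
    o=env.get_obs();R=Ro.from_euler('xyz',o["tool_rot"],degrees=True).as_matrix()
    print("t",round(o["time_s"],2),"tool",o["tool_pos"].round(4),o["tool_rot"].round(1),"F",o["force"].round(1),"case",(Rc.T@(o["tool_pos"]-C)).round(4),"q",o["qpos"].round(0))
    dy=(yaw-o["tool_rot"][2]+180)%360-180
    for c in cs: print(c,(R.T@(w(c)-o["tool_pos"])/.04).round(2),"turn",round(-dy/10,2))
E
python3 -c "
from h import *
units([(.15,-.05,.32),(-.1,-.05,.32)])"
```

```text
t 0.72 tool [ 0.3666 -0.3848  0.3221] [180.    0.   71.4] F [ 1.3  0.1 -0.1] case [-0.1193  0.3916  0.3221] q [ 60.   3. -18.  90.   1.  87.  24.]
(0.15, -0.05, 0.32) [12.8  -1.79  0.05] turn -6.66
(-0.1, -0.05, 0.32) [10.32  3.94  0.05] turn -6.66
```

Request:
{"name": "drive_tool", "arguments": {
  "moves": [1.4, 0.3, 0, -1, 0, 2.8, 0.5, 0, -2, 0, 4.2, 0.6, 0, -3, 0, 5.6, 0.6, 0, -4, 0, 7.0, 0.6, 0, -5, 0]
}}

```text
time_s: 1.35
tool_pos: [0.4795, -0.1278, 0.3218]
tool_rot: [-180.0, 0.0, 121.4]
force: [1.0, 0.7, 0.2]
grip_width: 0.0015
grasp_force: 0.0
```

```bash
python3 -c "
from h import *
units([(.15,-.05,.32)])"
```

```text
t 1.35 tool [ 0.4795 -0.1278  0.3218] [-180.     0.   121.4] F [1.  0.7 0.2] case [-0.0312  0.1251  0.3218] q [ 46.  -1. -33.  94.  -1.  87.  44.]
(0.15, -0.05, 0.32) [5.59 2.9  0.04] turn -1.66
```

Request:
{"name": "drive_tool", "arguments": {
  "moves": [1.2, 0.8, 0, -1, 0, 2.4, 1.5, 0, -1.66, 0, 3.6, 2.1, 0, -1.66, 0, 4.8, 2.6, 0, -1.66, 0, 5.6, 2.9, 0, -1.66, 0]
}}

```text
time_s: 1.98
tool_pos: [0.4621, 0.125, 0.3219]
tool_rot: [-180.0, 0.0, 137.9]
force: [1.1, 0.1, 0.6]
grip_width: 0.0004
grasp_force: 0.0
```

```bash
python3 -c "
from h import *
units([(.15,-.05,.226)])
h=np.array([-.08,.0965]);
for q in range(90,-1,-10):
    r=np.radians(q);c=h+.13*np.array([np.cos(r),np.sin(r)])+.024*np.array([-np.sin(r),np.cos(r)])
    print(q,'TCP x',round(-(c[0]-.0095),4),'z',round(c[1],4))"
```

```text
t 1.98 tool [0.4621 0.125  0.3219] [-180.     0.   137.9] F [1.1 0.1 0.6] case [ 0.1509 -0.0512  0.3219] q [ 33.  -4. -48.  96.  -3.  87.  33.]
(0.15, -0.05, 0.226) [-0.02 -0.03  2.4 ] turn -0.01
90 TCP x 0.1135 z 0.2265
80 TCP x 0.0906 z 0.2287
70 TCP x 0.0676 z 0.2269
60 TCP x 0.0453 z 0.2211
50 TCP x 0.0243 z 0.2115
40 TCP x 0.0053 z 0.1984
30 TCP x -0.0111 z 0.1823
20 TCP x -0.0245 z 0.1635
10 TCP x -0.0344 z 0.1427
0 TCP x -0.0405 z 0.1205
```

Request:
{"name": "drive_tool", "arguments": {
  "moves": [0, 0, 1.5, 0, 0, 0, 0, 2.4, 0, 0, -0.7, 0, 2.4, 0, 0, -1.1, 0, 2.4, 0, 0, -1.6, 0, 2.35, 0, 0]
}}

```text
time_s: 2.6
tool_pos: [0.509, 0.0799, 0.2275]
tool_rot: [-179.9, -0.2, 137.7]
force: [-3.5, 2.6, -0.9]
grip_width: 0.0007
grasp_force: 1.9
```

```bash
python3 -c "
from h import *
units([(.0676,-.05,.226),(.0453,-.05,.220),(.0243,-.05,.2105),(.0053,-.05,.197),(-.0111,-.05,.181)])"
```

```text
t 2.6 tool [0.509  0.0799 0.2275] [-179.9   -0.2  137.7] F [-3.5  2.6 -0.9] case [ 0.0858 -0.049   0.2275] q [ 33.   5. -47. 100.   4.  77.  33.]
(0.0676, -0.05, 0.226) [-0.46  0.03  0.04] turn -0.03
(0.0453, -0.05, 0.22) [-1.01  0.03  0.18] turn -0.03
(0.0243, -0.05, 0.2105) [-1.54  0.03  0.42] turn -0.03
(0.0053, -0.05, 0.197) [-2.02  0.04  0.75] turn -0.03
(-0.0111, -0.05, 0.181) [-2.43  0.04  1.15] turn -0.03
```

Contact is about 4 N, so the lid is moving.

Request:
{"name": "drive_tool", "arguments": {
  "moves": [-0.46, 0, 0.04, 0, 0, -1.0, 0, 0.18, 0, 0, -1.54, 0, 0.42, 0, 0, -2.0, 0, 0.75, 0, 0, -2.43, 0, 1.15, 0, 0]
}}

```text
time_s: 3.22
tool_pos: [0.5839, 0.0129, 0.1823]
tool_rot: [179.9, 0.1, 137.6]
force: [-2.0, 1.5, 0.5]
grip_width: 0.0004
grasp_force: 1.0
```

```bash
python3 -c "
from h import *
units([(-.0245,-.05,.1625),(-.0344,-.05,.1415),(-.0405,-.05,.119),(-.0405,-.05,.118)])"
```

```text
t 3.23 tool [0.5839 0.0129 0.1823] [1.799e+02 1.000e-01 1.376e+02] F [-2.   1.5  0.5] case [-0.0146 -0.0494  0.1823] q [ 33.  16. -44.  95.  12.  73.  35.]
(-0.0245, -0.05, 0.1625) [-0.25  0.02  0.5 ] turn -0.04
(-0.0344, -0.05, 0.1415) [-0.49  0.02  1.02] turn -0.04
(-0.0405, -0.05, 0.119) [-0.65  0.02  1.58] turn -0.04
(-0.0405, -0.05, 0.118) [-0.65  0.02  1.61] turn -0.04
```

Request:
{"name": "drive_tool", "arguments": {
  "moves": [-0.2, 0, 0.5, 0, 0, -0.45, 0, 1.02, 0, 0, -0.6, 0, 1.4, 0, 0, -0.6, 0, 1.58, 0, 0, -0.6, 0, 1.62, 0, 0]
}}

```text
time_s: 3.85
tool_pos: [0.6, -0.0035, 0.1207]
tool_rot: [-179.8, 0.1, 137.7]
force: [-10.2, -3.0, 26.3]
grip_width: 0.0009
grasp_force: 13.4
```

```bash
python3 -c "
from h import *
units([(-.04,-.05,.118)])"
```

```text
t 3.85 tool [ 0.6    -0.0035  0.1207] [-1.798e+02  1.000e-01  1.377e+02] F [-10.2  -3.   26.3] case [-0.0375 -0.0479  0.1207] q [ 32.  21. -42.  97.  16.  68.  34.]
(-0.04, -0.05, 0.118) [-0.06  0.05  0.07] turn -0.03
```

Request:
{"name": "drive_tool", "arguments": {
  "moves": [0, 0, -1, 0, 0, 0, 0, -2.2, 0, 0, 0, 1.2, -3, 0, 0, 0, 2.5, -3, 0, 0, 0, 3.2, -3, 0, 0]
}}

```text
time_s: 4.47
tool_pos: [0.6869, 0.0949, 0.237]
tool_rot: [180.0, -0.0, 137.8]
force: [-0.6, -0.3, 1.0]
grip_width: 0.0001
grasp_force: 0.0
```

```bash
cat > look.py <<'E'
from h import *
import sys
k=sys.argv[1];ims=[]
for n,box in(("top",(135,185,260,320)),("scene",(160,240,190,260))):
    im,d,W=cloud(n);np.savez(f"{n}{k}.npz",im=im,d=d,W=W)
    r0,r1,c0,c1=box;ims.append(cv2.resize(im[r0:r1,c0:c1],(400,400 if n=="scene" else 333),interpolation=cv2.INTER_CUBIC))
    P=(W[r0:r1,c0:c1].reshape(-1,3)-C)@Rc;I=im[r0:r1,c0:c1].reshape(-1,3).astype(int)
    red=(I[:,0]>110)&(I[:,1]<75)&(I[:,2]<75)&(P[:,2]>.03)
    if red.any(): print(n,"red",red.sum(),P[red].mean(0).round(4),P[red].min(0).round(4),P[red].max(0).round(4))
    m=(abs(P[:,1])<.03)&(P[:,0]<-.083)&(P[:,0]>-.15)&(P[:,2]>.05)&~red
    Q=P[m];Q=Q[np.argsort(-Q[:,2])][:14];print(n,"latch hi",(Q*1000).round(0).astype(int).tolist())
    l=(P[:,0]>-.078)&(P[:,2]>.1);print("lid z",np.nanmedian(P[l,2]))
o=np.zeros((400,800,3),np.uint8);o[:333,:400]=ims[0];o[:,400:]=ims[1]
cv2.imwrite(f"pics/look{k}.png",o[...,::-1])
E
python3 look.py 1; python3 -c "
from h import *
units([(-.16,0,.25)])"
```

```text
top red 29 [-0.1165  0.0011  0.1042] [-0.1208 -0.0124  0.0969] [-0.1121  0.0119  0.1096]
top latch hi [[-116, 17, 132], [-119, 4, 132], [-119, -13, 132], [-121, 10, 131], [-118, -9, 131], [-120, -7, 131], [-120, 0, 131], [-120, -4, 131], [-120, 17, 130], [-117, 13, 130], [-118, -2, 130], [-119, 8, 130], [-118, 2, 129], [-117, -4, 129]]
lid z 0.6621181338749866
scene red 20 [-0.1214 -0.0063  0.1091] [-0.1266 -0.0202  0.1042] [-0.1149  0.0101  0.1141]
scene latch hi [[-120, 4, 132], [-118, 10, 131], [-120, 12, 130], [-121, -14, 130], [-119, -9, 130], [-118, 1, 130], [-120, -2, 129], [-121, 3, 129], [-118, -14, 129], [-119, -18, 129], [-121, -6, 129], [-122, -16, 129], [-121, 10, 129], [-122, 0, 129]]
lid z 0.12126828105000048
t 4.58 tool [0.6864 0.0963 0.2359] [179.9  -0.2 138. ] F [-0.6 -0.2 -0.6] case [-0.035  -0.1799  0.2359] q [ 19.  29. -43.  74.  19.  84.  26.]
(-0.16, 0, 0.25) [-3.13 -4.49 -0.37] turn -0.0
```

View pics/look1.png

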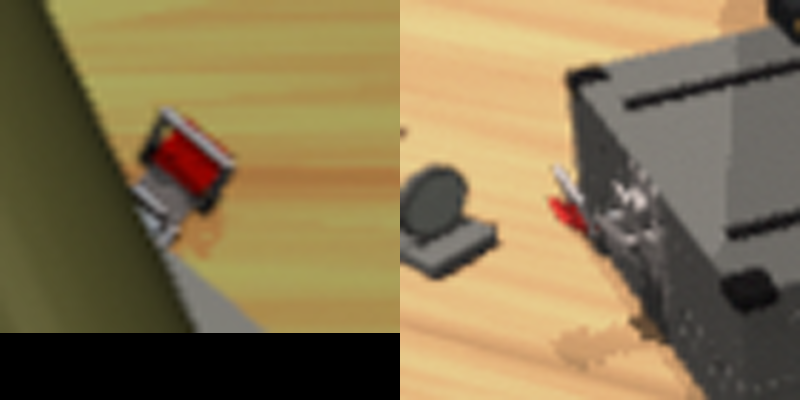

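The lid is shut (top at z 0.121). The loop bar is at case (-119, 0, 130) mm, leaning out over the red pad at (185,155) in the left crop. I'll push it inward.

Request:
{"name": "drive_tool", "arguments": {
  "moves": [-1.3, -1.4, 0, 0, 0, -2.4, -2.6, 0, 0, 0, -3.0, -3.6, 0, 0, 0, -3.0, -4.5, 0, 0, 0, -3.0, -4.5, 1.4, 0, 0]
}}

```text
time_s: 5.2
tool_pos: [0.6547, -0.1281, 0.1851]
tool_rot: [179.9, 0.5, 137.2]
force: [1.1, 0.9, -0.7]
grip_width: 0.0004
grasp_force: 0.0
```

```bash
python3 -c "
from h import *
units([(-.15,0,.122),(-.109,0,.122)])"
```

```text
t 5.2 tool [ 0.6547 -0.1281  0.1851] [179.9   0.5 137.2] F [ 1.1  0.9 -0.7] case [-0.1616  0.0081  0.1851] q [ 38.  26. -40.  83.  17.  77.  44.]
(-0.15, 0, 0.122) [0.31 0.2  1.58] turn -0.08
(-0.109, 0, 0.122) [1.33 0.18 1.57] turn -0.08
```

Request:
{"name": "drive_tool", "arguments": {
  "moves": [0, 0, 1.45, 0, 0, 0, 0, 1.45, 0, 0, 0.4, 0, 1.45, 0, 0, 0.8, 0, 1.45, 0, 0, 1.15, 0, 1.45, 0, 0]
}}

```text
time_s: 5.82
tool_pos: [0.6198, -0.0894, 0.1255]
tool_rot: [179.9, 0.2, 137.8]
force: [-0.4, -0.2, 0.5]
grip_width: 0.0004
grasp_force: 0.0
```

```bash
python3 -c "
from h import *
units([(-.109,0,.122)])"; python3 look.py 2
```

```text
t 5.83 tool [ 0.6198 -0.0894  0.1255] [179.9   0.2 137.8] F [-0.4 -0.2  0.5] case [-0.1098  0.0026  0.1255] q [ 38.  24. -41.  93.  17.  69.  41.]
(-0.109, 0, 0.122) [0.02 0.06 0.09] turn -0.02
top latch hi [[-84, 3, 241], [-87, -21, 241], [-84, 7, 240], [-85, -23, 240], [-89, -26, 239], [-91, -24, 239], [-85, -13, 239], [-86, -30, 238], [-86, -27, 238], [-88, -28, 238], [-91, -28, 238], [-85, 10, 237], [-91, -21, 237], [-89, -20, 237]]
lid z 0.5612361401394942
scene red 27 [-0.1184 -0.0062  0.1056] [-0.1276 -0.0153  0.0975] [-0.1098  0.0089  0.1138]
scene latch hi [[-127, -16, 258], [-129, -14, 258], [-121, -15, 256], [-130, -14, 255], [-123, -11, 255], [-130, -7, 254], [-127, -14, 254], [-118, -11, 253], [-124, -13, 253], [-115, -12, 253], [-112, -11, 251], [-127, -14, 251], [-121, -11, 251], [-107, -11, 250]]
lid z 0.12122409440945842
```

Request:
{"name": "drive_tool", "arguments": {
  "moves": [-0.2, 0, -1, 0, 0, -0.2, 0, -2.5, 0, 0, -0.2, 1.4, -3, 0, 0, 0, 2.8, -3, 0, 0, 0.5, 4.2, -3, 0, 0]
}}

```text
time_s: 6.55
tool_pos: [0.7198, 0.0462, 0.2439]
tool_rot: [180.0, 0.1, 137.5]
force: [0.8, -0.6, 0.5]
grip_width: 0.0003
grasp_force: 0.0
```

```bash
python3 look.py 3;python3 -c "
from h import *
units([(-.13,0,.15)])"
```

```text
top latch hi []
lid z 0.6646228133816909
scene red 26 [-0.1189 -0.0077  0.1064] [-0.1268 -0.0144  0.0987] [-0.1098  0.0031  0.1133]
scene latch hi [[-84, -4, 123], [-83, -10, 122], [-83, 15, 120], [-85, 11, 120], [-83, -17, 120], [-87, 14, 118], [-83, 7, 118], [-83, -9, 118], [-84, -19, 118], [-85, -21, 116], [-84, 14, 114], [-93, -8, 113], [-87, 16, 113], [-128, 4, 113]]
lid z 0.12116276208406904
t 6.65 tool [0.7181 0.0577 0.2429] [179.7  -0.3 138.4] F [-0.4  1.7  0.4] case [-0.0844 -0.1725  0.2429] q [ 20.  33. -43.  68.  21.  87.  29.]
(-0.13, 0, 0.15) [-1.13 -4.33  2.3 ] turn 0.04
```

View pics/look3.png

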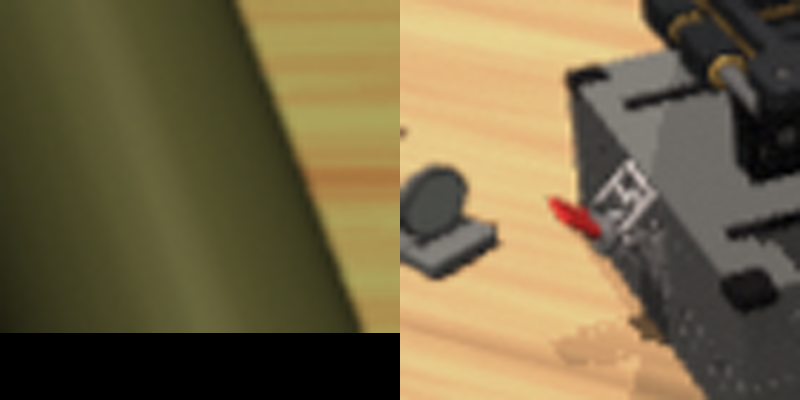

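The loop now leans inward against the lid's front edge, at (620,195) in the right crop, and the red lever still points up and out. I'll go above the tip and lower it.

Request:
{"name": "drive_tool", "arguments": {
  "moves": [-0.6, -1.3, 0, 0, 0, -1.2, -2.6, 0.5, 0, 0, -1.2, -3.6, 1.4, 0, 0, -1.2, -4.3, 2.3, 0, 0, -1.2, -4.3, 2.3, 0, 0]
}}

```text
time_s: 7.28
tool_pos: [0.6343, -0.1164, 0.1484]
tool_rot: [-179.7, -0.2, 137.4]
force: [-1.1, -0.8, -0.1]
grip_width: 0.0001
grasp_force: 0.0
```

```bash
python3 -c "
from h import *
units([(-.132,0,.109),(-.137,0,.094),(-.14,0,.082),(-.1405,0,.077)])"
```

```text
t 7.28 tool [ 0.6343 -0.1164  0.1484] [-179.7   -0.2  137.4] F [-1.1 -0.8 -0.1] case [-0.1386  0.013   0.1484] q [ 40.  26. -42.  88.  18.  73.  43.]
(-0.132, 0, 0.109) [0.17 0.33 0.98] turn -0.06
(-0.137, 0, 0.094) [0.04 0.33 1.36] turn -0.06
(-0.14, 0, 0.082) [-0.04  0.33  1.66] turn -0.06
(-0.1405, 0, 0.077) [-0.05  0.34  1.78] turn -0.06
```

Request:
{"name": "drive_tool", "arguments": {
  "moves": [0.1, 0.2, 0, 0, 0, 0.1, 0.2, 0, 0, 0]
}}

```text
time_s: 7.52
tool_pos: [0.6423, -0.1005, 0.1535]
tool_rot: [179.8, 0.1, 137.9]
force: [0.1, -0.0, -0.4]
grip_width: 0.0008
grasp_force: 0.0
```

```bash
python3 -c "
from h import *
units([(-.132,0,.109),(-.137,0,.094),(-.14,0,.082),(-.1405,0,.077)])"
```

```text
t 7.53 tool [ 0.6423 -0.1005  0.1535] [1.798e+02 1.000e-01 1.379e+02] F [ 0.1 -0.  -0.4] case [-0.1339 -0.0042  0.1535] q [ 39.  26. -42.  87.  18.  73.  42.]
(-0.132, 0, 0.109) [ 0.05 -0.11  1.11] turn -0.01
(-0.137, 0, 0.094) [-0.08 -0.11  1.49] turn -0.01
(-0.14, 0, 0.082) [-0.15 -0.11  1.79] turn -0.01
(-0.1405, 0, 0.077) [-0.16 -0.11  1.91] turn -0.01
```

Request:
{"name": "drive_tool", "arguments": {
  "moves": [0.03, -0.1, 0.7, 0, 0, 0.03, -0.1, 1.1, 0, 0, -0.08, -0.1, 1.5, 0, 0, -0.15, -0.1, 1.8, 0, 0, -0.15, -0.1, 1.9, 0, 0]
}}

```text
time_s: 8.15
tool_pos: [0.6416, -0.1104, 0.0742]
tool_rot: [180.0, -0.1, 137.7]
force: [0.6, 0.3, 2.3]
grip_width: 0.0007
grasp_force: 1.2
```

```bash
python3 look.py 4;python3 -c "
from h import *
units([(-.1405,0,.077),(-.14,0,.069),(-.137,0,.062)])"
```

```text
top latch hi [[-104, 0, 327], [-106, -4, 323], [-105, 0, 320], [-105, -3, 319], [-107, -7, 315], [-105, -2, 314], [-105, 1, 314], [-107, -6, 310], [-104, 5, 308], [-107, -10, 308], [-105, -2, 308], [-105, 1, 306], [-106, -6, 305], [-107, -9, 305]]
lid z 0.508326149112629
scene red 3 [-0.1265 -0.014   0.074 ] [-0.1337 -0.0174  0.0697] [-0.1161 -0.0099  0.0783]
scene latch hi [[-141, -28, 266], [-133, -26, 266], [-139, -28, 265], [-130, -27, 265], [-145, -30, 265], [-147, -27, 264], [-136, -26, 264], [-127, -25, 263], [-131, -27, 263], [-150, -28, 262], [-133, -25, 262], [-124, -23, 262], [-147, -27, 261], [-136, -27, 261]]
lid z 0.12133610114616881
t 8.25 tool [ 0.6413 -0.1106  0.0745] [-1.800e+02 -1.000e-01  1.377e+02] F [-0.8  0.8  0.2] case [-0.1399  0.004   0.0745] q [ 38.  30. -40.  91.  21.  66.  41.]
(-0.1405, 0, 0.077) [-0.01  0.1  -0.06] turn -0.03
(-0.14, 0, 0.069) [-0.    0.1   0.14] turn -0.03
(-0.137, 0, 0.062) [0.07 0.1  0.31] turn -0.03
```

View pics/look4.png

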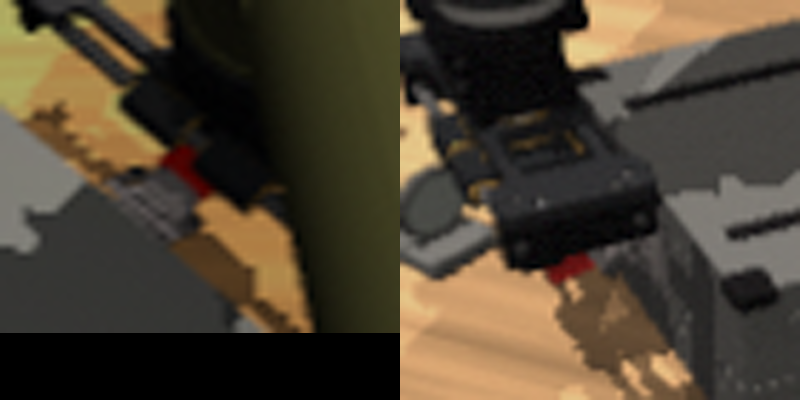

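The gripper hides the hook, and the lever is now about level. I'll step aside to check the loop before pressing.

Request:
{"name": "drive_tool", "arguments": {
  "moves": [-0.2, 0, -1.2, 0, 0, -0.2, 0, -2.7, 0, 0, -0.2, 1.2, -4, 0, 0, 0, 2.7, -4, 0, 0, 0.5, 4.1, -4, 0, 0]
}}

```text
time_s: 8.88
tool_pos: [0.7386, 0.0226, 0.2365]
tool_rot: [180.0, 0.1, 137.5]
force: [0.1, -0.7, 0.3]
grip_width: 0.0006
grasp_force: 0.0
```

Request:
{"name": "drive_tool", "arguments": {
  "moves": [0, 0, 0, 0, 0]
}}

```text
time_s: 9.0
tool_pos: [0.7366, 0.0326, 0.2346]
tool_rot: [179.8, -0.3, 138.3]
force: [0.3, 0.2, 0.9]
grip_width: 0.0004
grasp_force: 0.0
```

```bash
python3 look.py 5;python3 -c "
from h import *
units([(-.15,0,.15)])"
```

```text
top latch hi []
lid z 0.653433896234102
scene red 39 [-0.126 -0.005  0.075] [-0.1361 -0.0171  0.0717] [-0.1155  0.0065  0.079 ]
scene latch hi [[-92, 1, 114], [-90, 6, 114], [-91, -3, 113], [-89, -14, 112], [-92, -7, 112], [-88, -19, 112], [-87, -2, 111], [-87, 14, 111], [-86, 8, 111], [-92, 1, 111], [-93, -9, 110], [-86, -7, 110], [-90, -10, 110], [-93, 8, 110]]
lid z 0.12103785860704921
t 9.1 tool [0.7367 0.0242 0.2347] [-179.9   -0.   137.8] F [-0.3 -0.9  0. ] case [-0.1207 -0.16    0.2347] q [ 21.  35. -42.  66.  22.  87.  31.]
(-0.15, 0, 0.15) [-0.75 -4.    2.12] turn -0.02
```

View pics/look5.png

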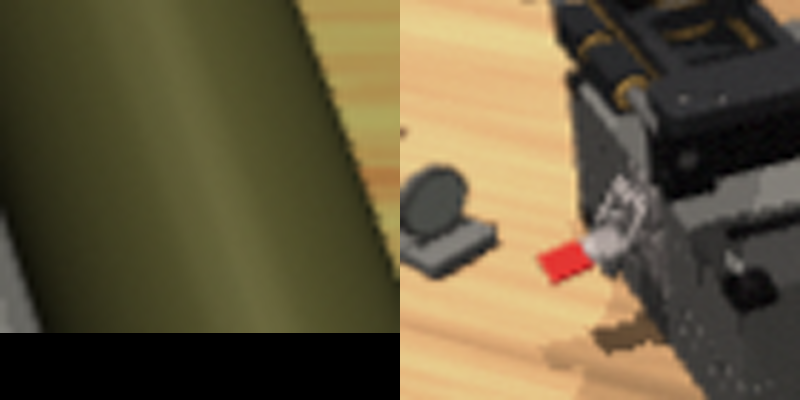

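The bar ends sit at x = -87 and z = 111 mm, behind the hook's lip at x = -92 (right crop, about (625,190)), so the loop is hooked. Now I'll press the lever.

Request:
{"name": "drive_tool", "arguments": {
  "moves": [-0.4, -1.3, 0, 0, 0, -0.7, -2.6, 0.5, 0, 0, -0.7, -3.7, 1.4, 0, 0, -0.6, -4, 2.4, 0, 0, -0.6, -4, 2.8, 0, 0]
}}

```text
time_s: 9.72
tool_pos: [0.6443, -0.1158, 0.1211]
tool_rot: [-179.8, -0.1, 137.4]
force: [0.9, 0.1, -0.4]
grip_width: 0.0006
grasp_force: 0.0
```

Request:
{"name": "drive_tool", "arguments": {
  "moves": [0, 0, 0, 0, 0, 0, 0, 0, 0, 0]
}}

```text
time_s: 9.98
tool_pos: [0.6489, -0.1106, 0.1252]
tool_rot: [179.9, 0.1, 137.7]
force: [0.2, -0.1, 0.5]
grip_width: 0.0004
grasp_force: 0.0
```

```bash
python3 -c "
from h import *
units([(-.141,0,.078),(-.14,0,.069),(-.1375,0,.062),(-.134,0,.0565),(-.130,0,.052),(-.125,0,.049),(-.121,0,.048)])"
```

```text
t 9.97 tool [ 0.6489 -0.1106  0.1252] [1.799e+02 1.000e-01 1.377e+02] F [ 0.2 -0.1  0.5] case [-0.1456 -0.0011  0.1252] q [ 39.  28. -42.  88.  20.  71.  42.]
(-0.141, 0, 0.078) [ 0.12 -0.03  1.18] turn -0.03
(-0.14, 0, 0.069) [ 0.14 -0.03  1.4 ] turn -0.03
(-0.1375, 0, 0.062) [ 0.2  -0.03  1.58] turn -0.03
(-0.134, 0, 0.0565) [ 0.29 -0.03  1.72] turn -0.03
(-0.13, 0, 0.052) [ 0.39 -0.03  1.83] turn -0.03
(-0.125, 0, 0.049) [ 0.52 -0.03  1.9 ] turn -0.03
(-0.121, 0, 0.048) [ 0.62 -0.03  1.93] turn -0.03
```

Request:
{"name": "drive_tool", "arguments": {
  "moves": [0.1, -0.03, 0.8, 0, 0, 0.12, -0.03, 1.2, 0, 0, 0.14, -0.03, 1.4, 0, 0, 0.2, -0.03, 1.6, 0, 0, 0.29, -0.03, 1.75, 0, 0]
}}

```text
time_s: 10.6
tool_pos: [0.6391, -0.1044, 0.0542]
tool_rot: [179.9, 0.1, 137.7]
force: [-0.1, -0.5, 4.4]
grip_width: 0.0005
grasp_force: 1.4
```

```bash
python3 -c "
from h import *
units([(-.134,0,.0565),(-.130,0,.052),(-.125,0,.049),(-.121,0,.048),(-.117,0,.047)])"
```

```text
t 10.6 tool [ 0.6391 -0.1044  0.0542] [1.799e+02 1.000e-01 1.377e+02] F [-0.1 -0.5  4.4] case [-0.1342  0.0009  0.0542] q [ 38.  31. -41.  93.  22.  64.  39.]
(-0.134, 0, 0.0565) [ 0.    0.02 -0.06] turn -0.03
(-0.13, 0, 0.052) [0.1  0.02 0.05] turn -0.03
(-0.125, 0, 0.049) [0.23 0.02 0.13] turn -0.03
(-0.121, 0, 0.048) [0.33 0.02 0.15] turn -0.03
(-0.117, 0, 0.047) [0.43 0.02 0.18] turn -0.03
```

A force of 4.4 N means the loop is under tension. Continuing.

Request:
{"name": "drive_tool", "arguments": {
  "moves": [0.1, 0, 0.08, 0, 0, 0.23, 0, 0.14, 0, 0, 0.33, 0, 0.17, 0, 0, 0.43, 0, 0.19, 0, 0, 0.48, 0, 0.19, 0, 0]
}}

```text
time_s: 11.22
tool_pos: [0.6254, -0.094, 0.0461]
tool_rot: [180.0, 0.3, 137.7]
force: [7.3, -6.4, -2.8]
grip_width: 0.0007
grasp_force: 0.8
```

```bash
python3 -c "
from h import *
units([(-.121,0,.048),(-.117,0,.047)])"
```

```text
t 11.22 tool [ 0.6254 -0.094   0.0461] [180.    0.3 137.7] F [ 7.3 -6.4 -2.8] case [-0.117   0.0023  0.0461] q [ 38.  30. -41.  96.  22.  62.  38.]
(-0.121, 0, 0.048) [-0.1   0.06 -0.05] turn -0.03
(-0.117, 0, 0.047) [ 0.    0.06 -0.02] turn -0.03
```

Request:
{"name": "drive_tool", "arguments": {
  "moves": [-0.5, 0, 0, 0, 0, -1.2, 0, -0.5, 0, 0, -1.4, 0, -2, 0, 0, -1.4, 1.4, -3.5, 0, 0, -1, 3, -4, 0, 0]
}}

```text
time_s: 11.85
tool_pos: [0.7244, -0.051, 0.1994]
tool_rot: [180.0, 0.2, 137.3]
force: [0.6, 0.6, 0.6]
grip_width: 0.0003
grasp_force: 0.0
```

Request:
{"name": "drive_tool", "arguments": {
  "moves": [0.7, 1.4, 0, 0, 0, 1, 2, 0, 0, 0]
}}

```text
time_s: 12.1
tool_pos: [0.7467, 0.0442, 0.1964]
tool_rot: [179.9, -0.2, 138.0]
force: [-0.7, 0.4, -0.1]
grip_width: 0.0004
grasp_force: 0.0
```

```bash
python3 look.py 6;python3 -c "
from h import *
units([(-.15,0,.15)])"
```

```text
top latch hi []
lid z 0.6311462082166797
scene red 27 [-0.1014 -0.0065  0.0492] [-0.1047 -0.0154  0.0382] [-0.0988  0.0061  0.0608]
scene latch hi [[-92, -6, 115], [-89, -14, 112], [-92, -7, 112], [-89, 8, 112], [-91, 4, 112], [-88, 14, 111], [-93, -9, 110], [-92, 1, 110], [-86, -7, 110], [-87, -1, 110], [-89, -5, 110], [-88, 5, 110], [-93, 8, 110], [-85, -12, 110]]
lid z 0.11994402994299896
t 12.2 tool [0.7464 0.0445 0.1957] [179.9  -0.2 138.1] F [0.5 0.4 0.3] case [-0.1142 -0.1816  0.1957] q [ 20.  37. -42.  67.  23.  84.  30.]
(-0.15, 0, 0.15) [-0.89 -4.54  1.13] turn 0.01
```

View pics/look6.png

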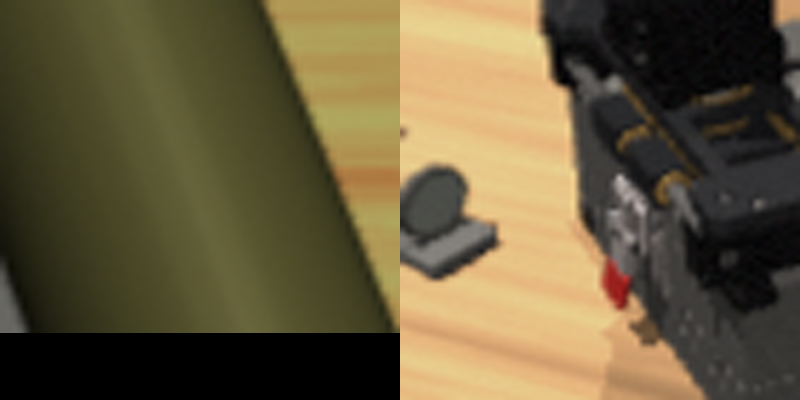

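The lever lies down at 12° (red pad from z 38 to 61 mm, at (617,285)), the bar is in the hook and the lid is shut. The tool is clear of everything.

```bash
python3 -c "
from cell import env
print(env.sign_off())"
```

```text
the job is handed in; nothing more can be done
None
```

The case is packed and the job handed in: lid fully shut, loop over the hook, lever snapped down, arm clear; it took about 12 s, the hand-in returned no verdict, and I saw no bystander contact but did not re-measure them.

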